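# Put the piled ribbon reels back on their own stands

### The arm

A 7-joint arm with a two-finger parallel gripper is mounted at the origin on a cart in front of the work surface, level with it; the furniture and walls round the work are solid. World frame = base frame: x ahead of the robot, y to its left, z up, the work surface at z = 0. Lengths are in m, angles in rad, forces in N, time in s.
With the tool pointing down it reaches from about 0.425 to 0.975 m from the base axis. Payload 16.7 kg.
Tool frame: the origin (TCP) lies midway between the tips of the shut fingers; the grasp point (between the pads) lies 19 mm behind it; z points along the fingers, y is the line along which they close (so a half turn about z gives the same grasp; the last joint's range is limited). The gripper opens to 85 mm and grips with 20 to 120 N. Pads are 22 mm wide; open, the fingers measure 114 mm over their backs; the gripper's body (76 mm by 85 mm) begins 54 mm behind the grasp point. The pads swing forward as they close: fully open they stand 13 mm farther back than shut.
Start: joints at [1.026, 0.426, 0.074, 1.606, -0.034, 1.111, -0.067], TCP at [0.26, -0.623, 0.199] pointing down, gripper open.
Joint ranges: [-2.85, 2.85], [-0.5, 2.14], [-1.23, 1.37], [0.21, 2.46], [-1.02, 4.16], [0.16, 2.05], [-2.73, 2.73]. Speed limits (rad/s): [1.89, 1.89, 2.39, 2.39, 3.01, 3.01, 3.01].

### API

Orientations are given as a unit quaternion [x, y, z, w].
In Python, from station import arm gives the robot as it stands. The module is installed in compiled form; this text tells all that it offers.
- The arm moves only by the tool send_rows, never from a script. Its argument "plan" is a list of rows, each a list of 4 numbers: the shift along the tool's x, y, z in m, then the turn about the tool's z in rad. In form: [[dx, dy, dz, yaw], ...]. A call has 1 to 5 rows; each row shifts and turns the commanded pose from where the row before left it, along the tool's axes as they then stand; what a row does not reach is not made up. A row lasts 1/8 s, in which the tool goes at most 62.5 mm and 10.7 degrees, less where a joint would pass 70% of its speed; a pose out of reach is approached as far as the arm can. A call is refused whole if a number of a shift passes 0.0625 or a number of a turn 0.188, either way. A call with a gripper value outside its range is refused whole. "hand" is the gripper's target within -1 to 1 (shut at 1, half-way at 0, fully open at -1), set as the call begins (left out, the last holds). The fingers move at their own pace and stop on an object; the grip force is fixed at half the most. Time passes only in rows, so rows that do not move let the fingers close. It gives the time, the measured TCP pose, the force, the opening and the grip force at its end, in the units of the state.
- arm.sense(): the state, without advancing time (a new reading comes with each control period).
- arm.camera(name): name is "side" or "top"; returns the picture (400x640x3 uint8, red, green, blue); there is no depth.
- arm.camera_model(name): a dict with "fov_y" (degrees; the focal length in pixels is half the picture's height over the tangent of half this angle, whatever the lens; pixels are square), "cx", "cy" (the principal point, pixels), "k1" (the pictures are not rectified: a ray, as slopes to the right and down, at radius r is drawn at 1 + k1 r^2 times it, then the intrinsics apply), "pose" (4x4, takes a point from camera to world coordinates). Camera axes: x right, y down, z forward; pixel columns grow to the right and rows downward; lengths in m; the calibration is good to about 2 mm. A picture is of the moment at which its call begins. camera_model takes no time and is no camera call.
- arm.job_done(): hands the job in; it is judged then, once.
Trained networks look in the newest picture that a camera, given by its name, has taken for a name from the list of things; names that differ only in an ending like _2 or _b are one class to them, and where a whole thing is asked for, a point or a joint stands for the part that bears it (a point fixed in the world has none). Each returns a list of dicts, best first, with "score" (0 to 1); they miss things now and then, are a little off and sometimes report something else, mostly with a low value. They report only what shows in the picture. A call takes as long as a camera call.
- arm.boxes_of(camera, query): "centre" ([column, row] in pixels, amid what is visible of it).
- arm.pinpoint(camera, query): "centre" ([column, row] in pixels: a listed point, or the origin of a listed thing).
The state is a dict: "time_s": time; "joint_pos": joint angles; "dq": joint speeds; "joint_torque": joint torques, N m; "eef_pos": TCP position; "ee_rot": TCP orientation; "wrist_force": force on the tool from outside, world axes, zero at the start; "torque": the same for the moment, N m; "width": finger opening in m; "finger_force": force on a finger pad.
Only numpy, scipy, OpenCV 4.12 (cv2) and the standard library are available. Lean on these libraries where they do the work, as an engineer would, in place of code of your own. Each camera call takes 0.05 s, during which the arm holds its last target. There are 200 camera calls.

### The job

At the gift-wrapping end of the counter three ribbon reels were left in a pile and the gold reel was put back on the wrong pin. Put every reel on the stand whose swatch shows its colour, lying flat on the wooden base with the pin through its hole. Leave the small cream carton and the order pad where they are.

Things in the scene. Friction and masses are not known exactly. Their poses are not given: they have to be found in the camera images.
- reel_gold: Loose gold-yellow ribbon reel, flanges of the same colour, lying flat: a ring 58 mm in outer diameter, 22 mm high, with a 28 mm round hole right through, about 60 g. Origin: centre of its underside; z: its axis, up. Grasp its outside from above. At the start: wrongly on the pin of the plum stand, underside 16 mm above the counter.
- reel_teal: Loose teal (blue-green) ribbon reel, flanges of the same colour, lying flat: a ring 57 mm in outer diameter, 22 mm high, with a 28 mm round hole right through, about 60 g. Origin: centre of its underside; z: its axis, up. Grasp its outside from above. At the start: middle of the pile, underside 22 mm up.
- reel_plum: Loose dark plum (purple) ribbon reel, flanges of the same colour, lying flat: a ring 48 mm in outer diameter, 22 mm high, with a 28 mm round hole right through, about 60 g. Origin: centre of its underside; z: its axis, up. Grasp its outside from above. At the start: top of the pile of three, underside 44 mm up.
- reel_green: Loose apple-green ribbon reel, flanges of the same colour, lying flat: a ring 66 mm in outer diameter, 22 mm high, with a 28 mm round hole right through, about 60 g. Origin: centre of its underside; z: its axis, up. Grasp its outside from above. At the start: bottom of the pile, on the counter.
- stand_gold: Fixed ribbon stand: dark wooden base 78 x 78 mm, flat top 16 mm up, brass pin 10 mm thick in its middle, domed tip 56 mm up. Its -x side slopes down from the top to the counter, ending 70 mm from the pin, and carries a framed 24 x 62 mm gold-yellow swatch. Origin: pin axis at counter height; z up. A seated reel lies on the base, pin through its hole, its underside 16 mm above the origin.
- stand_teal: Fixed ribbon stand: dark wooden base 78 x 78 mm, flat top 16 mm up, brass pin 10 mm thick in its middle, domed tip 56 mm up. Its -x side slopes down from the top to the counter, ending 70 mm from the pin, and carries a framed 24 x 62 mm teal (blue-green) swatch. Origin: pin axis at counter height; z up. A seated reel lies on the base, pin through its hole, its underside 16 mm above the origin.
- stand_plum: Fixed ribbon stand: dark wooden base 78 x 78 mm, flat top 16 mm up, brass pin 10 mm thick in its middle, domed tip 56 mm up. Its -x side slopes down from the top to the counter, ending 70 mm from the pin, and carries a framed 24 x 62 mm dark plum (purple) swatch. Origin: pin axis at counter height; z up. A seated reel lies on the base, pin through its hole, its underside 16 mm above the origin.
- stand_green: Fixed ribbon stand: dark wooden base 78 x 78 mm, flat top 16 mm up, brass pin 10 mm thick in its middle, domed tip 56 mm up. Its -x side slopes down from the top to the counter, ending 70 mm from the pin, and carries a framed 24 x 62 mm apple-green swatch. Origin: pin axis at counter height; z up. A seated reel lies on the base, pin through its hole, its underside 16 mm above the origin.
- carton_small: Loose small cream carton standing upright near the work, 41 x 50 x 82 mm (x, y, z). Origin: centre of the underside. A bystander, not to be moved.
- order_pad: Loose pale order pad lying flat near the work, 72 x 104 x 12 mm (x, y, z). Origin: centre of the underside. A bystander, not to be moved.

How it is judged:
At the end, for the whole second after the job is handed in: Each of the four reels is on the stand with the swatch of its own colour: the pin through its hole (reel centre within 12 mm of the pin's axis), its underside 12 to 20 mm above the stand's origin (resting on the base), lying flat within 0.12 rad, at rest (horizontal distance between reel_gold and stand_gold below 0.012 m and z of reel_gold in the frame of stand_gold between 0.012 and 0.02 m and angle between each of reel_gold, reel_teal, reel_plum, reel_green's own z axis and vertical below 0.12 rad and linear speed of each of reel_gold, reel_teal, reel_plum, reel_green below 0.02 m/s and horizontal distance between reel_teal and stand_teal below 0.012 m and z of reel_teal in the frame of stand_teal between 0.012 and 0.02 m and horizontal distance between reel_plum and stand_plum below 0.012 m and z of reel_plum in the frame of stand_plum between 0.012 and 0.02 m and horizontal distance between reel_green and stand_green below 0.012 m and z of reel_green in the frame of stand_green between 0.012 and 0.02 m); the robot touches nothing.
It fails at once if the small cream carton is shifted by more than 25 mm (distance of carton_small from where it was at the start of the episode above 0.025 m).
It fails at once if the order pad is shifted by more than 25 mm (distance of order_pad from where it was at the start of the episode above 0.025 m).
It also fails if it takes over 106 s, if anything falls off the work surface, if the arm or the gripper's body presses on something with over 40 N, if the wrist force passes 120 N, or if a joint passes its speed limit or range.

## Working session

There is one attempt and no reset: what is moved stays moved. The work goes in short steps, Python scripts to look and compute and a tool call to move; the robot and the scene stay as the last step left them, time stands still between calls to the robot, and variables do not carry over. Pictures are saved under pics/ and viewed, at most 16 in all, crops included, and the job is handed in when it is done.

Besides the shell and the picture viewer there is one more tool, called after ">>>" as name([rows], argument=value, ...), one row to a line, values as JSON. send_rows: Moves the arm, as the interface text tells. Its arguments: {"type":"object","properties":{"plan":{"type":"array"},"hand":{"type":"number"}},"required":["plan"]}

```bash
mkdir -p pics; cat > h.py <<'E'
import numpy as np, cv2
from station import arm
def ray(cam,uv):
    m=arm.camera_model(cam); f=200/np.tan(np.radians(m['fov_y'])/2)
    d=(np.array(uv,float)-[m['cx'],m['cy']])/f
    s=d.copy()
    for _ in range(20): s=d/(1+m['k1']*(s@s))
    T=np.array(m['pose']); return T[:3,3],T[:3,:3]@[s[0],s[1],1]
def at(cam,uv,z):
    o,d=ray(cam,uv); return (o+d*(z-o[2])/d[2])[:2]
def snap(cam,name):
    im=arm.camera(cam); cv2.imwrite(f'pics/{name}.png',im[:,:,::-1]); return im
E
python3 - <<'E'
from h import *
np.set_printoptions(precision=3,suppress=True)
for c in('top','side'):
    snap(c,c+'0'); print(c,arm.camera_model(c))
q={'reel_gold':16,'reel_teal':22,'reel_plum':44,'reel_green':0,'stand_gold':0,'stand_teal':0,'stand_plum':0,'stand_green':0,'carton_small':0,'order_pad':0}
for n,z in q.items():
    r=arm.pinpoint('top',n)[:2]
    print(n,[(np.round(a['centre'],1),round(a['score'],2),at('top',a['centre'],z/1000)) for a in r])
print(arm.sense())
E
```

```text
top {'fov_y': 49.831442089978815, 'cx': 318.58781756257036, 'cy': 199.0681074930203, 'k1': -0.11788026167848366, 'pose': array([[-0.022, -0.988,  0.153,  0.401],
       [-1.   ,  0.019, -0.023,  0.075],
       [ 0.02 , -0.153, -0.988,  0.958],
       [ 0.   ,  0.   ,  0.   ,  1.   ]])}
side {'fov_y': 56.217552568930536, 'cx': 319.7534264840122, 'cy': 202.83285790264807, 'k1': 0.03041834221117616, 'pose': array([[ 1.   , -0.011,  0.004,  0.542],
       [-0.008, -0.361,  0.932, -0.722],
       [-0.009, -0.932, -0.361,  0.382],
       [ 0.   ,  0.   ,  0.   ,  1.   ]])}
reel_gold [(array([316. , 148.6]), 0.68, array([0.662, 0.056]))]
reel_teal [(array([284.2, 239.9]), 0.49, array([0.458, 0.129]))]
reel_plum [(array([286.4, 242.7]), 0.63, array([0.451, 0.124]))]
reel_green [(array([285.6, 243.4]), 0.52, array([0.451, 0.128]))]
stand_gold [(array([434.9, 235.7]), 0.62, array([ 0.461, -0.208]))]
stand_teal [(array([190.1, 250.2]), 0.98, array([0.44 , 0.341])), (array([356.9, 240.8]), 0.21, array([ 0.454, -0.031]))]
stand_plum [(array([313.7, 149.1]), 0.67, array([0.666, 0.061]))]
stand_green [(array([356.5, 240.4]), 0.83, array([ 0.455, -0.03 ])), (array([285. , 238.9]), 0.26, array([0.461, 0.129]))]
carton_small [(array([219.5, 170.6]), 0.55, array([0.619, 0.277]))]
order_pad [(array([395.5, 151.6]), 0.88, array([ 0.657, -0.128]))]
{'time_s': 0.6, 'joint_pos': array([ 1.027,  0.426,  0.074,  1.606, -0.034,  1.111, -0.067]), 'dq': array([ 0.001, -0.001,  0.   , -0.   , -0.001,  0.001,  0.001]), 'joint_torque': array([ -0.003, -94.912,   3.754, -46.375,   0.019,   0.003,  -0.   ]), 'eef_pos': array([ 0.26 , -0.623,  0.199]), 'ee_rot': array([ 0.981,  0.196,  0.   , -0.   ]), 'wrist_force': array([ 0.606, -0.002,  0.062]), 'torque': array([-0.009, -0.022, -0.014]), 'finger_force': 0.0, 'width': 0.08537947665893976}
```

View pictures.

View pics/top0.png

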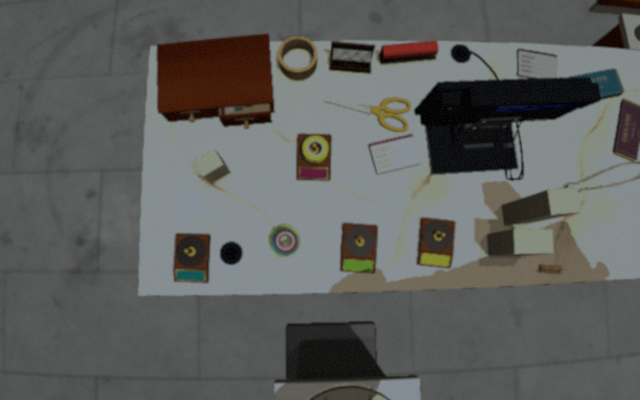

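View pics/side0.png

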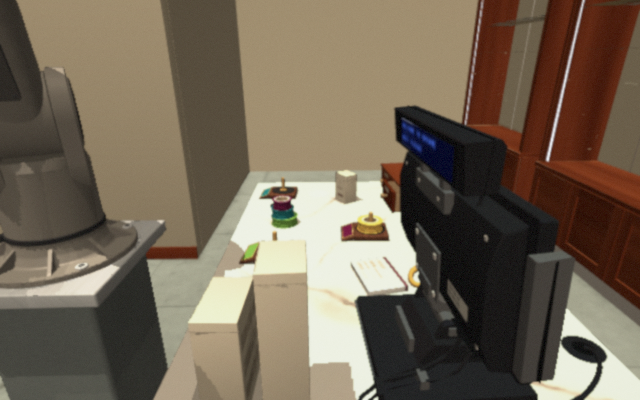

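```bash
python3 - <<'E'
from h import *
np.set_printoptions(precision=3,suppress=True)
im=cv2.imread('pics/top0.png'); hsv=cv2.cvtColor(im,cv2.COLOR_BGR2HSV)
def tri(a,b):
    o,d=ray('top',a);p,e=ray('side',b)
    s=np.linalg.lstsq(np.stack([d,-e],1),p-o,rcond=None)[0]; return o+d*s[0],p+e*s[1]
print('box',tri((535,242),(222,303)),tri((558,200),(282,258)))
for n in ((190,251),(360,241),(436,236),(315,148),(285,240)): print(n,at('top',n,.056))
c=np.hstack([cv2.resize(im[y-30:y+30,x-30:x+30],None,fx=6.6,fy=6.6,interpolation=cv2.INTER_CUBIC) for x,y in((315,155),(285,240))])
d=np.hstack([cv2.resize(im[y-20:y+20,x-20:x+20],None,fx=6.6,fy=6.6,interpolation=cv2.INTER_CUBIC) for x,y in((190,255),(358,245),(436,240))])
c=np.vstack([c[:,:792],d[:, :792]] if 0 else [c, cv2.copyMakeBorder(d,0,0,0,0,cv2.BORDER_CONSTANT)[:200,:792]])
cv2.imwrite('pics/crop1.png',c); print(c.shape)
E
```

```text
box (array([ 0.434, -0.375,  0.131]), array([ 0.434, -0.375,  0.131])) (array([ 0.508, -0.394,  0.197]), array([ 0.505, -0.394,  0.197]))
(190, 251) [0.436 0.325]
(360, 241) [ 0.45  -0.031]
(436, 236) [ 0.457 -0.194]
(315, 148) [0.653 0.059]
(285, 240) [0.456 0.126]
(596, 792, 3)
```

View pics/crop1.png

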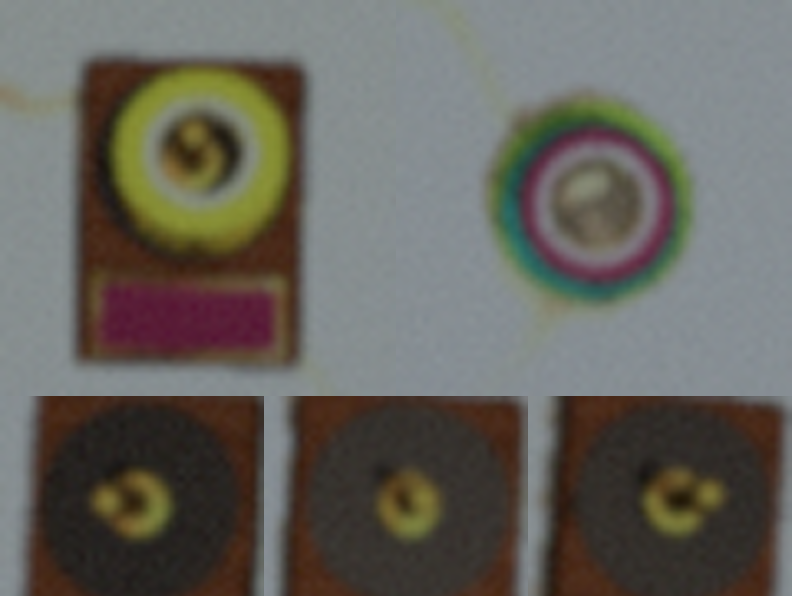

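```bash
python3 - <<'E'
from h import *
np.set_printoptions(precision=3,suppress=True)
for n,u,z in (('teal col',(190.8,251.2),.018),('teal tip',(185.9,250.8),.054),('green col',(360,241.2),.018),('gold col',(438.6,236.2),.018),('gold tip',(443.9,234.8),.054),('plum tip',(314.2,144.7),.054),('goldreel',(315.3,149),.038),('plumreel',(285.6,240.8),.066),('green',(284.5,240.2),.018),('disc',(231,252),.03),('carton top',(209,166),.082)): print(n,at('top',u,z))
E
```

```text
teal col [0.437 0.334]
teal tip [0.437 0.335]
green col [ 0.452 -0.036]
gold col [ 0.458 -0.211]
gold tip [ 0.459 -0.212]
plum tip [0.661 0.06 ]
goldreel [0.655 0.058]
plumreel [0.453 0.124]
green [0.457 0.129]
disc [0.434 0.244]
carton top [0.611 0.282]
```

>>> send_rows([
  [0, 0, -0.05, 0.13],
  [0, 0, -0.05, 0.13],
  [0, 0, 0, 0.135],
  [0, 0, 0, 0],
  [0, 0, 0, 0],
], hand=-1)

```text
time_s: 1.23
eef_pos: [0.2595, -0.6227, 0.2979]
ee_rot: [1.0, 0.002, -0.0, -0.001]
wrist_force: [-0.6, 0.4, -1.4]
width: 0.0852
finger_force: 0.0
```

>>> send_rows([
  [0.02, -0.052, 0, 0],
  [0.02, -0.052, 0, 0],
  [0.02, -0.052, 0, 0],
  [0.02, -0.052, 0, 0],
  [0.02, -0.052, 0, 0],
])

```text
time_s: 1.85
eef_pos: [0.3598, -0.3612, 0.2983]
ee_rot: [1.0, 0.001, -0.0, -0.0]
wrist_force: [1.4, -0.7, -0.7]
width: 0.0854
finger_force: 0.0
```

>>> send_rows([
  [0.02, -0.052, 0, 0],
  [0.02, -0.052, 0, 0],
  [0.02, -0.052, 0, 0],
  [0.033, -0.038, 0, 0],
  [0.033, -0.038, 0, 0],
])

```text
time_s: 2.48
eef_pos: [0.4862, -0.1297, 0.2985]
ee_rot: [1.0, 0.001, -0.0, 0.0]
wrist_force: [0.9, -1.2, 0.6]
width: 0.0853
finger_force: 0.0
```

>>> send_rows([
  [0.033, -0.038, 0, 0],
  [0.033, -0.038, 0, 0],
  [0.033, -0.038, 0.02, 0],
  [0.033, -0.038, 0.03, 0],
  [0.037, -0.04, 0.03, 0],
])

```text
time_s: 3.1
eef_pos: [0.6555, 0.0617, 0.2174]
ee_rot: [1.0, 0.001, -0.0, 0.0]
wrist_force: [-0.1, -1.7, 1.0]
width: 0.0847
finger_force: 0.0
```

>>> send_rows([
  [0, 0.003, 0.05, 0],
  [0, 0, 0.05, 0],
  [0, 0, 0.05, 0],
  [0, 0, 0.03, 0],
  [0, 0, 0.018, 0],
])

```text
time_s: 3.72
eef_pos: [0.6537, 0.0577, 0.0186]
ee_rot: [1.0, 0.001, -0.001, -0.0]
wrist_force: [0.3, 0.3, 0.6]
width: 0.0852
finger_force: 0.0
```

```bash
python3 - <<'E'
from h import *
im=snap('side','s1'); t=snap('top','t1')
c=np.hstack([cv2.resize(im[130:280,240:420],(480,400)),cv2.resize(t[110:200,270:360],(310,400))])
cv2.imwrite('pics/c2.png',c[:,:,::-1])
E
```

```text
(no output)
```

View pics/c2.png

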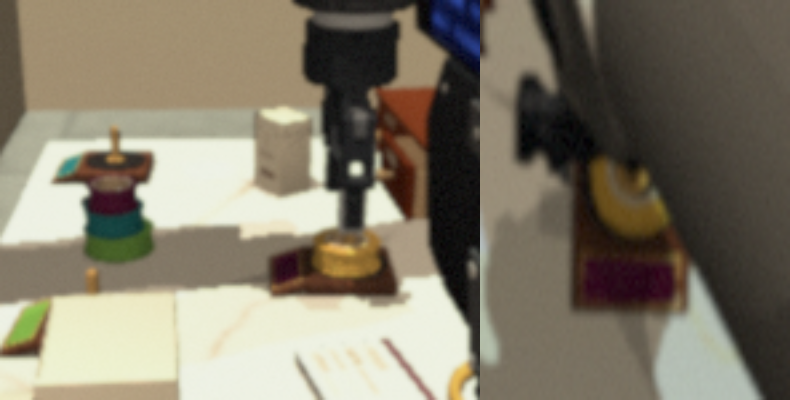

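>>> send_rows([
  [0, 0, 0, 0],
  [0, 0, 0, 0],
  [0, 0, 0, 0],
  [0, 0, 0, 0],
  [0, 0, 0, 0],
], hand=1)

```text
time_s: 4.45
eef_pos: [0.6558, 0.061, 0.0225]
ee_rot: [1.0, 0.001, 0.001, -0.002]
wrist_force: [-4.4, 8.1, 20.3]
width: 0.0004
finger_force: 9.7
```

```bash
python3 - <<'E'
from h import *
o,d=ray('side',(372,218)); print(o+d*(.015-o[1])/d[1], o+d*(.1-o[1])/d[1])
print(arm.sense()['width'],arm.sense()['finger_force'])
E
```

```text
[0.65643835 0.015      0.06054503] [0.66968743 0.1        0.02342856]
0.0004146617911534784 9.678146615624428
```

```bash
python3 - <<'E'
from h import *
im=snap('side','s2')
cv2.imwrite('pics/c3.png',cv2.resize(im[130:270,300:440],(700,600),interpolation=cv2.INTER_CUBIC)[:,:,::-1])
E
```

```text
(no output)
```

View pics/c3.png

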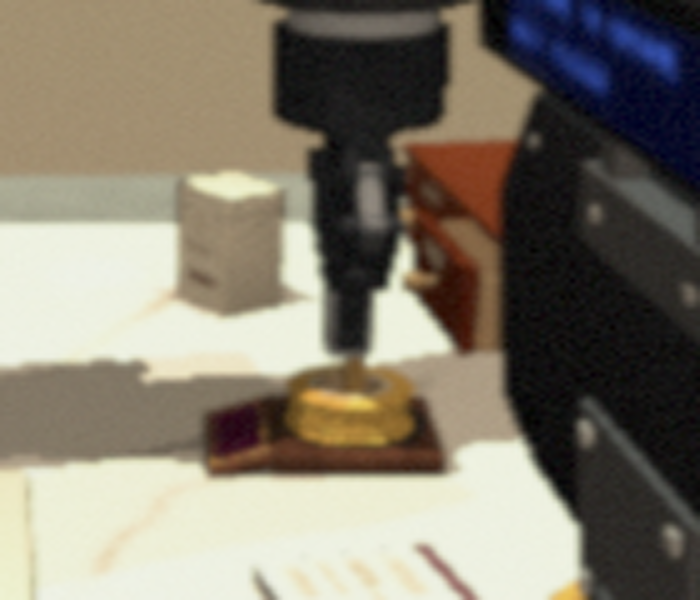

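>>> send_rows([
  [0, 0, -0.03, 0],
  [0, 0, 0, 0],
  [0, 0, 0, 0],
  [0, 0, 0, 0],
  [0, 0, 0, 0],
], hand=-1)

```text
time_s: 5.12
eef_pos: [0.6544, 0.0578, 0.0501]
ee_rot: [1.0, -0.0, -0.0, 0.0]
wrist_force: [-0.3, -0.1, 0.3]
width: 0.085
finger_force: 0.0
```

>>> send_rows([
  [0, 0, 0.03, 0],
  [0, 0, 0.016, 0],
  [0, 0, 0.016, 0],
  [0, 0, 0, 0],
  [0, 0, 0, 0],
])

```text
time_s: 5.75
eef_pos: [0.6551, 0.058, -0.0107]
ee_rot: [1.0, -0.0, 0.0, -0.0]
wrist_force: [0.4, 0.1, 0.7]
width: 0.086
finger_force: 0.0
```

```bash
python3 - <<'E'
from h import *
im=snap('side','s3')
cv2.imwrite('pics/c4.png',cv2.resize(im[130:270,300:440],(700,600),interpolation=cv2.INTER_CUBIC)[:,:,::-1])
E
```

```text
(no output)
```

View pics/c4.png

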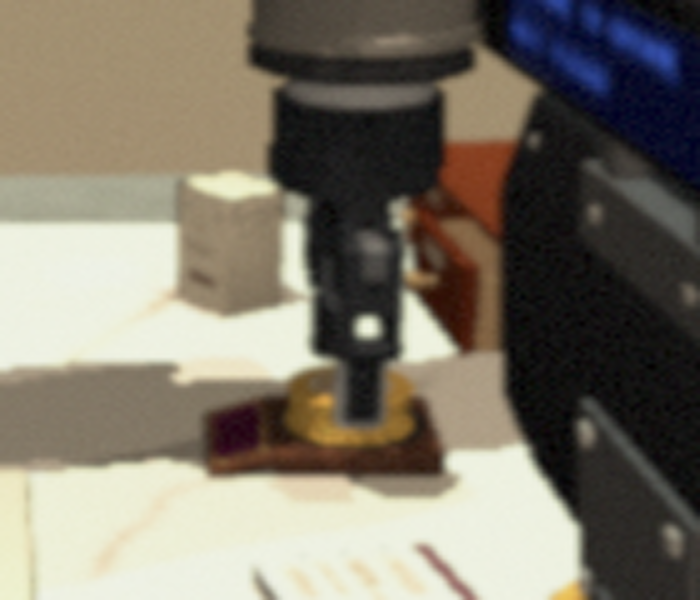

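>>> send_rows([
  [0, 0, 0, 0],
  [0, 0, 0, 0],
  [0, 0, 0, 0],
  [0, 0, 0, 0],
  [0, 0, 0, 0],
], hand=1)

```text
time_s: 6.42
eef_pos: [0.6552, 0.0578, -0.01]
ee_rot: [1.0, -0.0, 0.001, 0.0]
wrist_force: [-6.1, -0.4, 14.2]
width: 0.0554
finger_force: 60.8
```

>>> send_rows([
  [0, 0, -0.03, 0],
  [0, 0, -0.05, 0],
  [0, 0, -0.03, 0],
  [-0.033, 0.045, 0, 0],
  [-0.033, 0.045, 0, 0],
])

```text
time_s: 7.05
eef_pos: [0.5881, -0.0329, 0.0992]
ee_rot: [1.0, 0.0, 0.001, 0.0]
wrist_force: [0.2, -1.2, -0.6]
width: 0.0553
finger_force: 64.1
```

>>> send_rows([
  [-0.033, 0.045, 0, 0],
  [-0.033, 0.045, 0, 0],
  [-0.033, 0.045, 0, 0],
  [-0.032, 0.044, 0, 0],
  [0, 0, 0, 0],
])

```text
time_s: 7.68
eef_pos: [0.455, -0.2148, 0.099]
ee_rot: [1.0, -0.003, -0.0, 0.001]
wrist_force: [0.2, 1.0, -0.8]
width: 0.0553
finger_force: 64.1
```

```bash
python3 - <<'E'
from h import *
im=snap('side','s4');t=snap('top','t4')
c=np.hstack([cv2.resize(im[150:300,180:360],(480,400)),cv2.resize(t[190:290,390:470],(320,400),interpolation=cv2.INTER_CUBIC)])
cv2.imwrite('pics/c5.png',c[:,:,::-1])
E
```

```text
(no output)
```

View pics/c5.png

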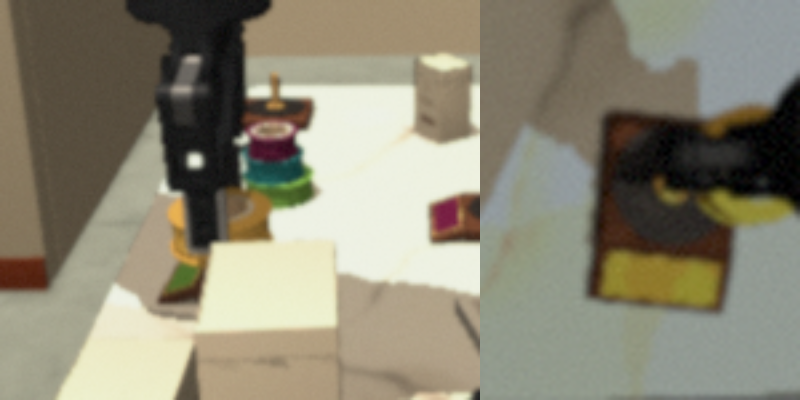

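```bash
python3 - <<'E'
from h import *
for u in ((458,231),(457,231)):print(at('top',u,.148))
im=cv2.imread('pics/t4.png');h=cv2.cvtColor(im[205:245,430:480],cv2.COLOR_BGR2HSV)
m=cv2.inRange(h,(18,90,60),(35,255,255))
for r in m[::1]: print(''.join('#' if v else '.' for v in r))
E
```

```text
[ 0.4593381  -0.21047319]
[ 0.45939111 -0.20849107]
..................................................
..................................................
..................................................
..................................................
..................................................
..................................................
..................................................
..................................................
..................................................
..................................................
..................................................
..................................................
........................#########.................
......................###########.................
...................############...................
..................#########.......................
...............#######............................
................#####.............................
.................####.............................
..................................................
............................
[... 291 characters left out ...]
.....................................
..................................................
..................................................
..................................................
....##............................................
...###............................................
...#####...........###............................
....########.....######...........................
....########..##############....###...............
.....#######..#######################.............
........##....#########################...........
...............########################...........
................#####################.............
.................##################...............
```

>>> send_rows([
  [0, 0, 0.03, 0],
  [0, 0, 0.03, 0],
  [0, 0, 0.02, 0],
  [0, 0, 0.015, 0],
  [0, 0, 0.012, 0],
])

```text
time_s: 8.4
eef_pos: [0.4583, -0.2104, -0.0088]
ee_rot: [1.0, 0.0, 0.0, -0.0]
wrist_force: [0.3, 0.2, -0.5]
width: 0.0553
finger_force: 64.1
```

>>> send_rows([
  [0, 0, 0, 0],
  [0, 0, 0, 0],
  [0, 0, 0, 0],
  [0, 0, 0, 0],
  [0, 0, 0, 0],
], hand=-1)

```text
time_s: 9.02
eef_pos: [0.4578, -0.2112, -0.008]
ee_rot: [1.0, -0.0, 0.0, 0.0]
wrist_force: [-0.4, 0.3, -0.3]
width: 0.0856
finger_force: 0.0
```

>>> send_rows([
  [0, 0, -0.03, 0],
  [0, 0, -0.05, 0],
  [0, 0, -0.06, 0],
  [0, 0, -0.04, 0],
  [0, -0.05, 0, 0],
])

```text
time_s: 9.65
eef_pos: [0.4593, -0.1635, 0.1749]
ee_rot: [1.0, -0.003, 0.003, 0.001]
wrist_force: [1.1, 2.1, -0.9]
width: 0.0853
finger_force: 0.0
```

>>> send_rows([
  [-0.004, -0.048, 0, 0],
  [0, -0.048, 0, 0],
  [0, -0.048, 0, 0],
  [0, -0.048, 0, 0],
  [0, -0.048, 0, 0],
])

```text
time_s: 10.28
eef_pos: [0.4536, 0.0803, 0.172]
ee_rot: [1.0, -0.0, 0.0, 0.0]
wrist_force: [1.1, -0.0, -1.1]
width: 0.0852
finger_force: 0.0
```

>>> send_rows([
  [0, -0.046, 0, 0],
  [0, 0, 0.03, 0],
  [0, 0, 0.02, 0],
  [0, 0, 0, 0],
  [0, 0, 0, 0],
])

```text
time_s: 10.9
eef_pos: [0.4541, 0.125, 0.1225]
ee_rot: [1.0, -0.0, 0.0, -0.0]
wrist_force: [-0.3, 0.0, -0.2]
width: 0.0853
finger_force: 0.0
```

```bash
python3 - <<'E'
from h import *
im=snap('side','s5');t=snap('top','t5')
c=np.hstack([cv2.resize(im[110:270,220:380],(400,400)),cv2.resize(t[200:280,400:480],(400,400),interpolation=cv2.INTER_CUBIC)])
cv2.imwrite('pics/c6.png',c[:,:,::-1])
E
```

```text
(no output)
```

View pics/c6.png

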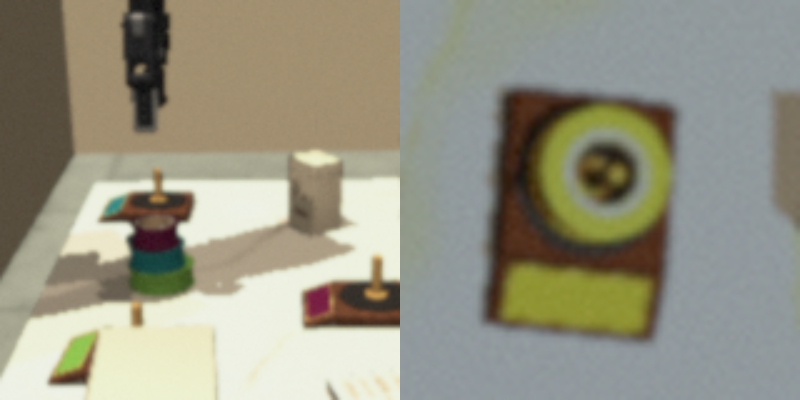

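>>> send_rows([
  [0, 0, 0.03, 0],
  [0, 0, 0.03, 0],
  [0, 0, 0.025, 0],
  [0, 0, 0.017, 0],
  [0, 0, 0, 0],
])

```text
time_s: 11.62
eef_pos: [0.4535, 0.1248, 0.0194]
ee_rot: [1.0, -0.0, -0.001, 0.0]
wrist_force: [-0.4, -0.9, 0.1]
width: 0.0852
finger_force: 0.0
```

>>> send_rows([
  [0, 0, 0, 0],
  [0, 0, 0, 0],
  [0, 0, 0, 0],
  [0, 0, 0, 0],
  [0, 0, 0, 0],
], hand=1)

```text
time_s: 12.25
eef_pos: [0.4545, 0.125, 0.021]
ee_rot: [1.0, -0.0, 0.001, 0.0]
wrist_force: [-5.4, -2.8, 20.8]
width: 0.0453
finger_force: 58.1
```

```bash
python3 - <<'E'
from h import *
t=cv2.imread('pics/t5.png')
def pins(x,y):
    c=cv2.resize(t[y-15:y+15,x-15:x+15],(264,264),interpolation=cv2.INTER_CUBIC);return c
cv2.imwrite('pics/c7.png',np.hstack([pins(188,250),pins(360,241),pins(314,148)]))
E
```

```text
(no output)
```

View pics/c7.png

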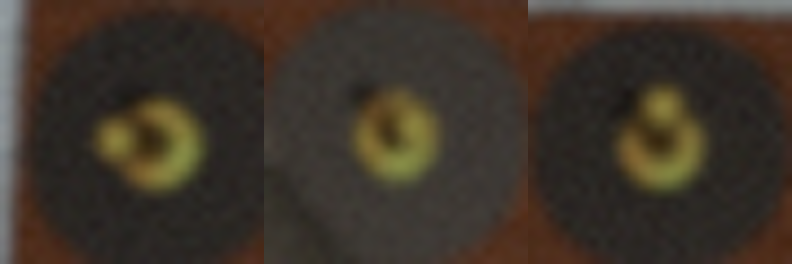

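>>> send_rows([
  [0, 0, -0.03, 0],
  [0, 0, -0.04, 0],
  [0.052, 0.016, 0, 0],
  [0.052, 0.016, 0, 0],
  [0.052, 0.016, 0, 0],
])

```text
time_s: 12.88
eef_pos: [0.6116, 0.076, 0.0906]
ee_rot: [1.0, -0.0, 0.001, 0.0]
wrist_force: [-0.1, 0.4, -0.3]
width: 0.0454
finger_force: 61.3
```

>>> send_rows([
  [0.051, 0.017, 0, 0],
  [0, 0, 0, 0],
  [0, 0, 0, 0],
])

```text
time_s: 13.25
eef_pos: [0.6602, 0.0601, 0.0897]
ee_rot: [1.0, -0.0, -0.0, -0.0]
wrist_force: [-0.1, -1.0, -0.6]
width: 0.0451
finger_force: 61.3
```

```bash
python3 - <<'E'
from h import *
im=snap('side','s6');t=snap('top','t6')
c=np.hstack([cv2.resize(im[130:290,240:400],(400,400)),cv2.resize(t[110:190,275:355],(400,400),interpolation=cv2.INTER_CUBIC)])
cv2.imwrite('pics/c8.png',c[:,:,::-1])
E
```

```text
(no output)
```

View pics/c8.png

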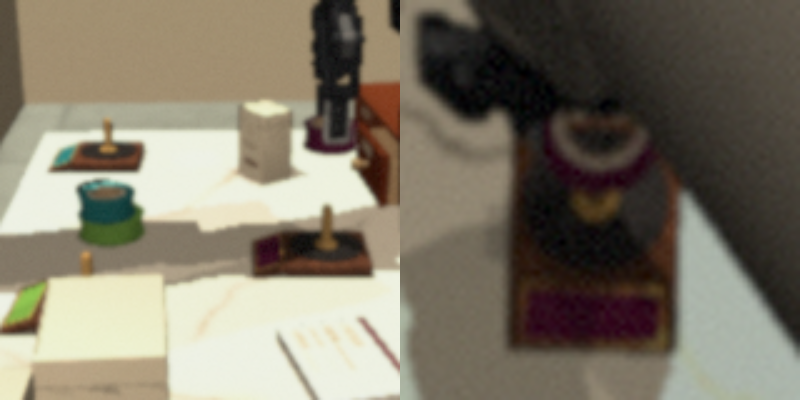

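>>> send_rows([
  [0, 0, 0.025, 0],
  [0, 0, 0.025, 0],
  [0, 0, 0.02, 0],
  [0, 0, 0.015, 0],
  [0, 0, 0.01, 0],
])

```text
time_s: 13.98
eef_pos: [0.6606, 0.06, -0.0059]
ee_rot: [1.0, -0.0, -0.0, -0.0]
wrist_force: [-0.3, -0.5, -0.6]
width: 0.0449
finger_force: 61.3
```

>>> send_rows([
  [0, 0, 0, 0],
  [0, 0, 0, 0],
  [0, 0, 0, 0],
  [0, 0, 0, 0],
  [0, 0, 0, 0],
], hand=-1)

```text
time_s: 14.6
eef_pos: [0.6609, 0.0598, -0.005]
ee_rot: [1.0, -0.0, 0.0, -0.0]
wrist_force: [-0.1, -0.1, 0.4]
width: 0.0855
finger_force: 0.0
```

>>> send_rows([
  [0, 0, -0.03, 0],
  [0, 0, -0.05, 0],
  [0, 0, -0.06, 0],
  [-0.05, 0, 0, 0],
  [-0.05, 0.03, 0, 0],
])

```text
time_s: 15.22
eef_pos: [0.5598, 0.0317, 0.1354]
ee_rot: [1.0, 0.001, 0.001, -0.0]
wrist_force: [1.3, -0.9, 0.3]
width: 0.0854
finger_force: 0.0
```

>>> send_rows([
  [-0.02, 0.03, 0, 0],
  [0, 0.05, 0, 0],
  [0, 0.05, 0, 0],
  [0, 0, 0, 0],
])

```text
time_s: 15.72
eef_pos: [0.5402, -0.1044, 0.1347]
ee_rot: [1.0, -0.003, -0.0, 0.001]
wrist_force: [0.3, 0.6, 0.9]
width: 0.0855
finger_force: 0.0
```

```bash
python3 - <<'E'
from h import *
im=snap('side','s7');t=snap('top','t7')
c=np.hstack([cv2.resize(im[150:250,240:340],(264,400),interpolation=cv2.INTER_CUBIC),cv2.resize(t[120:180,285:345],(264,400),interpolation=cv2.INTER_CUBIC),cv2.resize(t[220:260,265:305],(264,400),interpolation=cv2.INTER_CUBIC)])
c=np.hstack([cv2.resize(im[150:250,255:400],(400,276),interpolation=cv2.INTER_CUBIC),cv2.resize(t[125:171,292:338],(276,276),interpolation=cv2.INTER_CUBIC)])
d=np.hstack([cv2.resize(im[190:235,260:310],(356,320),interpolation=cv2.INTER_CUBIC),cv2.resize(t[220:260,265:305],(320,320),interpolation=cv2.INTER_CUBIC)])
cv2.imwrite('pics/c9.png',np.vstack([c,d])[:,:,::-1])
E
```

```text
(no output)
```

View pics/c9.png

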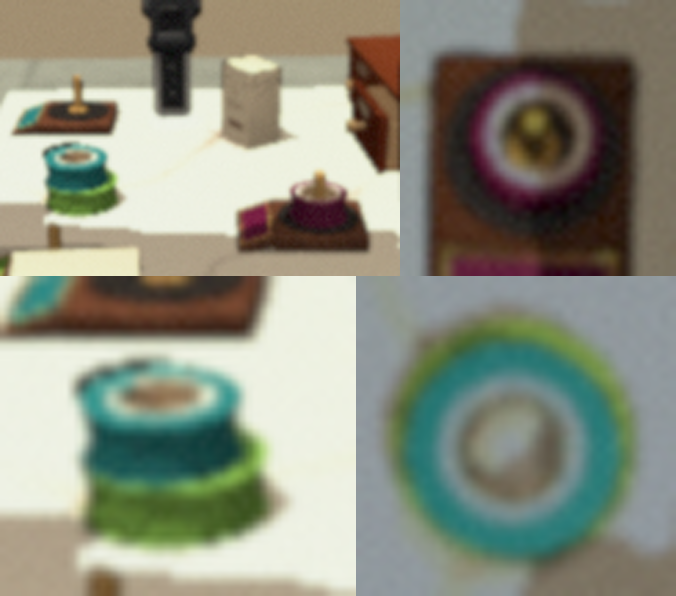

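>>> send_rows([
  [-0.017, -0.046, 0, 0],
  [-0.017, -0.046, 0, 0],
  [-0.017, -0.046, 0, 0],
  [-0.018, -0.045, 0, 0],
  [-0.018, -0.045, 0, 0],
])

```text
time_s: 16.45
eef_pos: [0.4526, 0.1307, 0.135]
ee_rot: [1.0, 0.001, 0.0, -0.0]
wrist_force: [0.9, -0.0, 0.1]
width: 0.0854
finger_force: 0.0
```

>>> send_rows([
  [0, 0, 0.04, 0],
  [0, 0, 0.04, 0],
  [0, 0, 0.035, 0],
  [0, 0, 0.022, 0],
  [0, 0, 0, 0],
])

```text
time_s: 17.08
eef_pos: [0.4523, 0.1291, -0.0032]
ee_rot: [1.0, 0.001, -0.001, -0.0]
wrist_force: [0.8, -0.2, -0.3]
width: 0.0857
finger_force: 0.0
```

>>> send_rows([
  [0, 0, 0, 0],
  [0, 0, 0, 0],
  [0, 0, 0, 0],
  [0, 0, 0, 0],
  [0, 0, 0, 0],
], hand=1)

```text
time_s: 17.7
eef_pos: [0.4545, 0.1284, -0.0005]
ee_rot: [1.0, -0.0, 0.001, -0.0]
wrist_force: [-6.8, -0.1, 22.2]
width: 0.0541
finger_force: 58.5
```

>>> send_rows([
  [0, 0, -0.04, 0],
  [0, 0, -0.05, 0],
  [-0.004, -0.05, 0, 0],
  [-0.004, -0.052, 0, 0],
  [-0.004, -0.052, 0, 0],
])

```text
time_s: 18.32
eef_pos: [0.4422, 0.2834, 0.0891]
ee_rot: [1.0, -0.001, 0.001, -0.0]
wrist_force: [0.7, 0.7, -0.2]
width: 0.0536
finger_force: 64.2
```

>>> send_rows([
  [-0.005, -0.052, 0, 0],
  [0, 0, 0, 0],
  [0, 0, 0, 0],
])

```text
time_s: 18.7
eef_pos: [0.4368, 0.3336, 0.0882]
ee_rot: [1.0, 0.0, 0.0, 0.0]
wrist_force: [0.3, -0.4, -0.6]
width: 0.0537
finger_force: 64.2
```

```bash
python3 - <<'E'
from h import *
im=snap('side','s8');t=snap('top','t8')
c=np.hstack([cv2.resize(im[130:250,220:340],(400,400)),cv2.resize(t[210:290,155:235],(400,400),interpolation=cv2.INTER_CUBIC)])
cv2.imwrite('pics/c10.png',c[:,:,::-1])
E
```

```text
(no output)
```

View pics/c10.png

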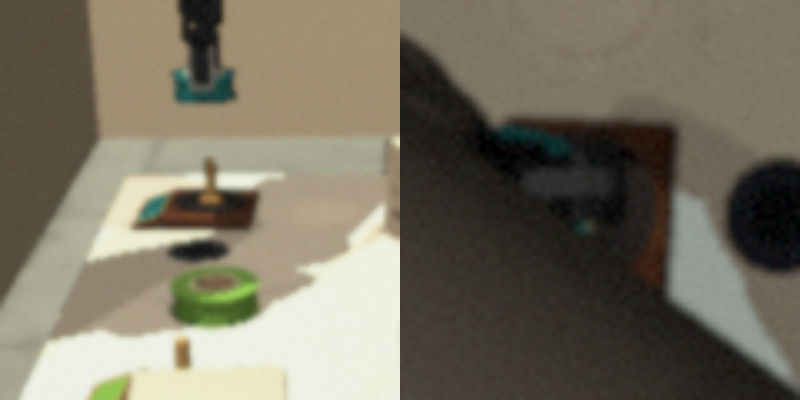

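>>> send_rows([
  [0, 0, 0.025, 0],
  [0, 0, 0.025, 0],
  [0, 0, 0.02, 0],
  [0, 0, 0.014, 0],
  [0, 0, 0.01, 0],
])

```text
time_s: 19.42
eef_pos: [0.4372, 0.3334, -0.0065]
ee_rot: [1.0, -0.001, 0.0, 0.0]
wrist_force: [-6.5, -6.7, 75.9]
width: 0.0538
finger_force: 74.3
```

>>> send_rows([
  [0, 0, 0, 0],
  [0, 0, 0, 0],
  [0, 0, 0, 0],
  [0, 0, 0, 0],
  [0, 0, 0, 0],
], hand=-1)

```text
time_s: 20.05
eef_pos: [0.4369, 0.3339, -0.0061]
ee_rot: [1.0, -0.0, 0.0, -0.0]
wrist_force: [0.0, 0.0, 0.7]
width: 0.0854
finger_force: 0.0
```

>>> send_rows([
  [0, 0, -0.03, 0],
  [0, 0, -0.05, 0],
  [0, 0, -0.05, 0],
  [0.004, 0.05, 0, 0],
  [0.004, 0.05, 0, 0],
])

```text
time_s: 20.68
eef_pos: [0.445, 0.233, 0.1244]
ee_rot: [1.0, 0.0, 0.001, -0.0]
wrist_force: [0.6, 0.0, 0.0]
width: 0.0856
finger_force: 0.0
```

>>> send_rows([
  [0.006, 0.05, 0, 0],
  [0.006, 0.054, 0, 0],
  [0.05, 0.05, 0, 0],
  [0, 0.05, 0, 0],
  [0, 0, 0, 0],
])

```text
time_s: 21.3
eef_pos: [0.5008, 0.0317, 0.1235]
ee_rot: [1.0, -0.003, -0.0, 0.001]
wrist_force: [0.2, 0.4, 0.3]
width: 0.0859
finger_force: 0.0
```

```bash
python3 - <<'E'
from h import *
t=snap('top','t9')
c=np.hstack([cv2.resize(t[230:270,170:210],(400,400),interpolation=cv2.INTER_CUBIC),cv2.resize(t[220:260,265:305],(400,400),interpolation=cv2.INTER_CUBIC)])
cv2.imwrite('pics/c11.png',c[:,:,::-1])
print(at('top',(284,240.5),.022),at('top',(285,240.5),.022),at('top',(284,241.5),.022))
E
```

```text
[0.45659221 0.12986352] [0.45654991 0.12769567] [0.45442646 0.12988957]
```

View pics/c11.png

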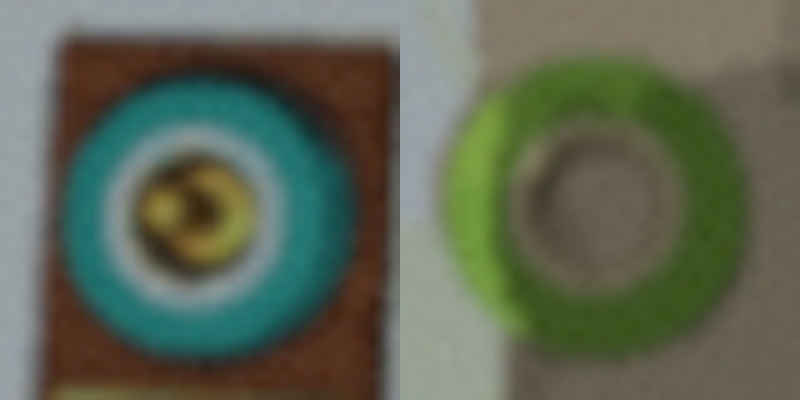

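>>> send_rows([
  [-0.025, -0.05, 0, 0],
  [-0.024, -0.049, 0, 0],
  [0, 0, 0.04, 0],
  [0, 0, 0.03, 0],
  [0, 0, 0, 0],
])

```text
time_s: 21.98
eef_pos: [0.4502, 0.1356, 0.0525]
ee_rot: [1.0, 0.001, -0.002, 0.0]
wrist_force: [0.9, -0.1, 0.6]
width: 0.0855
finger_force: 0.0
```

>>> send_rows([
  [0, 0, 0, 0],
])

```text
time_s: 22.1
eef_pos: [0.4523, 0.1356, 0.0547]
ee_rot: [1.0, 0.0, 0.0, -0.0]
wrist_force: [-0.8, -0.6, 0.5]
width: 0.0854
finger_force: 0.0
```

>>> send_rows([
  [0, 0, 0, 0],
])

```text
time_s: 22.22
eef_pos: [0.4527, 0.1351, 0.055]
ee_rot: [1.0, -0.0, 0.001, -0.0]
wrist_force: [0.2, -0.4, 0.1]
width: 0.0854
finger_force: 0.0
```

>>> send_rows([
  [0.005, 0.006, 0, 0],
  [0, 0, 0.03, 0],
  [0, 0, 0.026, 0],
  [0, 0, 0.02, 0],
  [0, 0, 0, 0],
])

```text
time_s: 22.85
eef_pos: [0.4566, 0.1281, -0.0229]
ee_rot: [1.0, -0.0, -0.001, 0.0]
wrist_force: [0.8, -0.3, 0.2]
width: 0.0855
finger_force: 0.0
```

>>> send_rows([
  [0, 0, 0, 0],
  [0, 0, 0, 0],
  [0, 0, 0, 0],
  [0, 0, 0, 0],
  [0, 0, 0, 0],
], hand=1)

```text
time_s: 23.48
eef_pos: [0.458, 0.1288, -0.0204]
ee_rot: [1.0, -0.0, 0.001, -0.0]
wrist_force: [-5.7, -2.6, 21.2]
width: 0.0622
finger_force: 59.9
```

>>> send_rows([
  [0, 0, -0.05, 0],
  [0, 0, -0.05, 0],
  [-0.002, 0.055, 0, 0],
  [-0.002, 0.055, 0, 0],
  [-0.002, 0.055, 0, 0],
])

```text
time_s: 24.1
eef_pos: [0.4512, -0.0381, 0.0791]
ee_rot: [1.0, -0.0, 0.001, 0.0]
wrist_force: [1.1, -0.2, -0.9]
width: 0.0624
finger_force: 65.2
```

>>> send_rows([
  [0, 0, 0, 0],
  [0, 0, 0, 0],
])

```text
time_s: 24.35
eef_pos: [0.4513, -0.0362, 0.0785]
ee_rot: [1.0, -0.0, 0.001, -0.0]
wrist_force: [0.1, 0.7, -0.7]
width: 0.0622
finger_force: 65.3
```

```bash
python3 - <<'E'
from h import *
t=snap('top','t10');im=snap('side','s10')
c=np.hstack([cv2.resize(im[150:270,200:320],(400,400)),cv2.resize(t[200:280,325:405],(400,400),interpolation=cv2.INTER_CUBIC)])
cv2.imwrite('pics/c12.png',c[:,:,::-1])
E
```

```text
(no output)
```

View pics/c12.png

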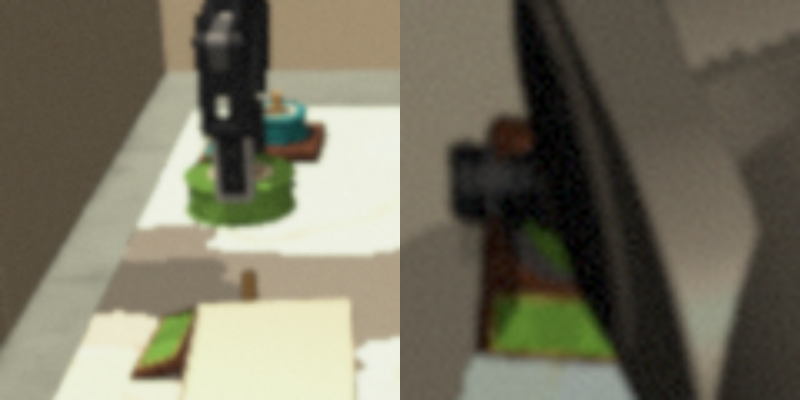

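Green is held flat above its pin (side: reel centre ~(242,190), pin (249,285) in the crop), consistent with perspective. Lowering.

>>> send_rows([
  [0, 0, 0.025, 0],
  [0, 0, 0.025, 0],
  [0, 0, 0.018, 0],
  [0, 0, 0.012, 0],
  [0, 0, 0, 0],
])

```text
time_s: 25.08
eef_pos: [0.4507, -0.0355, -0.0026]
ee_rot: [1.0, 0.001, -0.0, -0.0]
wrist_force: [0.3, -1.0, -0.8]
width: 0.062
finger_force: 65.4
```

>>> send_rows([
  [0, 0, 0, 0],
  [0, 0, 0, 0],
  [0, 0, 0, 0],
  [0, 0, 0, 0],
  [0, 0, 0, 0],
], hand=-1)

```text
time_s: 25.7
eef_pos: [0.451, -0.0363, -0.0022]
ee_rot: [1.0, -0.0, 0.0, -0.0]
wrist_force: [0.5, 0.4, 0.3]
width: 0.0855
finger_force: 0.0
```

>>> send_rows([
  [0, 0, -0.03, 0],
  [0, 0, -0.05, 0],
  [0, 0, -0.06, 0],
  [0.01, -0.05, 0, 0],
  [0.01, -0.05, 0, 0],
])

```text
time_s: 26.32
eef_pos: [0.4717, 0.0642, 0.1388]
ee_rot: [1.0, -0.001, 0.001, 0.0]
wrist_force: [1.0, -0.3, -1.0]
width: 0.0855
finger_force: 0.0
```

>>> send_rows([
  [0.01, -0.05, 0, 0],
  [0, -0.04, 0, 0],
  [0, 0, 0, 0],
])

```text
time_s: 26.7
eef_pos: [0.4805, 0.157, 0.1378]
ee_rot: [1.0, 0.002, -0.0, -0.001]
wrist_force: [-0.0, -0.1, 0.4]
width: 0.0853
finger_force: 0.0
```

```bash
python3 - <<'E'
from h import *
t=snap('top','t11');im=snap('side','s11')
c=np.hstack([cv2.resize(im[150:290,220:400],(386,300)),cv2.resize(t[125:275,160:470],(414,200),interpolation=cv2.INTER_CUBIC) if 0 else cv2.resize(t[215:265,335:385],(300,300),interpolation=cv2.INTER_CUBIC)])
d=cv2.resize(t[130:275,160:470],(686,300),interpolation=cv2.INTER_CUBIC)
cv2.imwrite('pics/c13.png',np.vstack([c,d])[:,:,::-1])
E
```

```text
(no output)
```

View pics/c13.png

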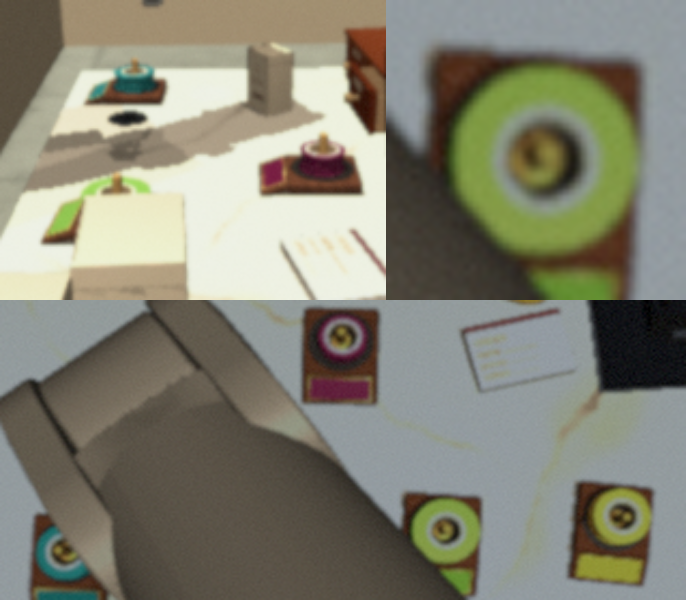

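```bash
python3 -c "
from station import arm
print(arm.job_done())"
```

```text
the job is handed in; nothing more can be done
None
```

I handed the job in at about 27 s: in the last pictures all four reels sit on the pins of their own-colour stands, the gripper is clear of everything, and neither the carton nor the order pad was touched.

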